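# Seat the rinse bottle on its pegged stand

## Task

Pick up the white and blue rinse bottle by its handle, keep it upright, and lower it onto the grey rinse stand; turn it until the two pegs find the slots in its foot and it drops fully home, then let go. Set it down under control rather than letting it drop from a height, and leave the regulator, the gas cartridge and the keg coupler where they are.

Things in the scene. Friction and masses are not known exactly. Their poses are not given: they have to be found in the camera images.
- bottle: Loose white and blue rinse bottle, 0.35 to 0.7 kg, 119 mm in diameter, 163 mm tall with its handle, standing upright. Origin: centre of its underside; z up its axis, x along its handle and its foot slots.
- bottle_bar (a point): Centre of the blue bar handle on top, on the bottle's axis 155 mm above its underside; axes as the bottle's. The bar is straight and level along x, 90 mm long, 18 mm wide (y), 16 mm high; a post 12 mm thick at each end leaves 66 mm free between them; 35 mm of air from the bar to the lid.
- bottle_foot (a point): Centre of the underside (the bottle's origin), axes as the bottle's. Flat foot ring with a central socket 48 mm across, 34 mm deep, and two open slots at +x and -x, each 15 mm wide (y), 16 mm high, straight from socket to rim. A half turn about z gives the same fit.
- stand: Fixed rinse stand: round grey foot 152 mm in diameter, origin at the centre of its underside on the table, z up; a steel spout (22 mm thick, centre 13 mm up) reaches 110 mm out along its -x axis. In its centre a steel boss 45 mm in diameter rises straight to 55 mm above the origin, then tapers to 26 mm across at 65 mm.
- stand_seat (a point): Point on the stand's axis 35 mm above its origin, axes as the stand's: level of the top of the black ring (124 mm across, round the boss) on which the bottle's foot must rest flat. With the slots off the pegs the foot rides on the peg tips, 12 mm too high, centred by the boss; it goes down only when slots and pegs agree to about 2.5 degrees.
- stand_pegs (a point): Point on the stand's axis at peg tip level, 47 mm above its origin, axes as the stand's. Two orange pegs, 11 mm in diameter, tips chamfered, stand on the black ring, opposite each other, 45 mm from the axis. Ring and pegs are rigid, but clamped at an angle not measured: the line through the pegs lies anywhere within 0.5 rad either side of the stand's x axis.
- regulator: Bystander: dark steel pressure regulator with a black knob, 110 x 55 x 64 mm, loose. Origin: centre of its underside.
- cartridge: Bystander: white gas cartridge lying in black saddles, 108 x 46 x 43 mm, loose. Origin: centre of its underside.
- coupler: Bystander: steel keg coupler with a black lever, 110 x 60 x 54 mm, loose. Origin: centre of its underside.
Things that resemble listed ones, but are neither listed nor needed, are in the scene too. Of the things like the bottle, leave any that is turquoise; of the rest the larger one is meant.

How it is judged:
By the outcome, as a careful person would: the job done as asked, in the order asked, and still so for the second after the job is handed in, with the robot touching nothing.
It also fails if it takes over 54 s, if anything falls off the work surface, if the arm or the gripper's body presses on something with over 40 N, if the wrist force passes 120 N, or if a joint passes its speed limit or range.

## Robot

A 7-joint arm with a two-finger parallel gripper is mounted at the origin on the work surface. World frame = base frame: x ahead of the robot, y to its left, z up, the work surface at z = 0. Lengths are in m, angles in rad, forces in N, time in s.
With the tool pointing down it reaches from about 0.425 to 0.925 m from the base axis. Payload 6.8 kg.
Tool frame: the origin (TCP) lies at the very end of the fingers, on their centre line; the grasp point (between the pads) lies 19 mm behind it (bot.grasp_offset is the distance from the TCP to the grasp point, in m); z points along the fingers, y is the direction in which the jaws open and shut (so a half turn about z gives the same grasp; the last joint's range is limited). The gripper opens to 85 mm and grips with 20 to 120 N. Pads are 22 mm wide; open, the fingers measure 114 mm over their backs; the gripper's body (76 mm by 85 mm) begins 54 mm behind the grasp point. The pads swing forward as they close: fully open they stand 13 mm farther back than shut.
Start: joints at [-1.431, 0.477, 0.022, 1.555, -0.011, 1.109, -0.083], TCP at [0.166, 0.654, 0.231] pointing down, gripper open.
Joint ranges: [-2.96, 2.96], [-0.34, 2.1], [-1.41, 1.46], [0.24, 2.44], [-1.37, 4.51], [0.17, 1.92], [-2.96, 2.96]. Speed limits (rad/s): [2.39, 2.39, 3.14, 3.14, 3.14, 3.14, 3.14].

## Interface

Orientations are given as a unit quaternion [w, x, y, z].
In Python, from station import monitor, cams, bot, finder gives the robot as it stands.
- The arm moves only by the tool jog_arm, never from a script. Its argument "plan" is a list of rows, each an object of numbers: "x", "y", "z": the shift along the tool's x, y, z as a fraction of full scale; "wx", "wy", "wz": the turn, a rotation vector about the tool's x, y, z as a fraction of full scale. A call has 1 to 12 rows; each row is the pose to reach, as a shift and turn from the pose measured when the call began, along the tool's axes at that moment, turning the shorter way round; what a row does not reach only later rows make up. Full scale, the value 1, is 20 cm for a shift and 180 degrees for a turn. A row lasts 1/12 s, in which the tool goes at most 41.7 mm and 7.16 degrees, less where a joint would pass 70% of its speed; a pose out of reach is approached as far as the arm can. A call with a number of a shift or a turn outside -1 to 1 is refused whole. A call with a gripper value outside its range is refused whole. "hand" is the opening, from -1 (shut) to 1 (fully open), set as the call begins (left out, the last holds). The fingers move at their own pace and stop on an object; "grip_force" is the grip in N (left out, the last holds). Time passes only in rows, so rows that repeat a pose let the fingers close. It gives the time, the measured TCP pose, the force and the opening at its end, in the units of the state.
- monitor.get_obs(): the state, without advancing time (a new reading comes with each control period).
- cams.read_camera(name): name is "scene" or "top"; returns the picture (480x640x3 uint8, red, green, blue); there is no depth.
- cams.get_calibration(name): a dict with "fx", "fy", "cx", "cy" (pixels), "distortion" ([k1, k2, p1, p2, k3] as OpenCV has them; the pictures are not rectified), "extrinsics" (4x4, takes a point from world to camera coordinates). Camera axes: x right, y down, z forward; pixel columns grow to the right and rows downward; lengths in m; the calibration is good to about 2 mm. A picture is of the moment at which its call begins. get_calibration takes no time and is no camera call.
- bot.hand_in(): hands the job in, once; it reports no verdict.
Trained networks look in the newest picture that a camera, given by its name, has taken for a name from the list of things; names that differ only in an ending like _2 or _b are one class to them, and where a whole thing is asked for, a point or a joint stands for the part that bears it (a point fixed in the world has none). Each returns a list of dicts, best first, with "confidence" (0 to 1); they miss things now and then, are a little off and sometimes report something else, mostly with a low value. They report only what shows in the picture. A call takes as long as a camera call. They do not tell look-alikes from the thing itself.
- finder.find_in(camera, target): "bbox" ([left, top, width, height] in pixels, round what is visible of it).
- finder.place_of(camera, target): "location" ([column, row] in pixels: a listed point, or the origin of a listed thing).
The state is a dict: "t": time; "q": joint angles; "joint_vel": joint speeds; "joint_torque": joint torques, N m; "eef_pos": TCP position; "tool_rot": TCP orientation; "contact_force": force on the tool from outside, world axes, zero at the start; "torque": the same for the moment, N m; "gripper_width": opening from 0.0 (shut) to 1.0 (fully open).
Only numpy, scipy, OpenCV 4.12 (cv2) and the standard library are available. Lean on these libraries where they do the work, as an engineer would, in place of code of your own. Each camera call takes 0.05 s, during which the arm holds its last target. There are 200 camera calls.

## Working session

There is one attempt and no reset: what is moved stays moved. The work goes in short steps, Python scripts to look and compute and a tool call to move; the robot and the scene stay as the last step left them, time stands still between calls to the robot, and variables do not carry over. Pictures are saved under pics/ and viewed, about 8 in all and at most 12, crops included, and the job is handed in when it is done.

Besides the shell and the picture viewer there is one more tool, called after "Call:" as name(argument=value, ...), one argument or row to a line, values as JSON. jog_arm: Moves the arm, as the interface text tells. Shift numbers are shares of 20 cm and turn numbers shares of 180 degrees, none past 1 either way. Its arguments: {"type":"object","properties":{"plan":{"type":"array","items":{"type":"object","properties":{"x":{"type":"number","minimum":-1,"maximum":1},"y":{"type":"number","minimum":-1,"maximum":1},"z":{"type":"number","minimum":-1,"maximum":1},"wx":{"type":"number","minimum":-1,"maximum":1},"wy":{"type":"number","minimum":-1,"maximum":1},"wz":{"type":"number","minimum":-1,"maximum":1}}}},"hand":{"type":"number"},"grip_force":{"type":"number"}},"required":["plan"]}

```bash
mkdir -p pics
cat > h.py <<'E'
from station import monitor, cams, bot, finder
import numpy as np, cv2
def cal(n):
    c=cams.get_calibration(n); K=np.array([[c['fx'],0,c['cx']],[0,c['fy'],c['cy']],[0,0,1]]); return K,np.array(c['distortion'],float),np.array(c['extrinsics'])
def ray(n,uv):
    K,d,E=cal(n); p=cv2.undistortPoints(np.array([[uv]],float),K,d)[0,0]
    R=E[:3,:3]; return -R.T@E[:3,3], R.T@np.array([p[0],p[1],1])
def atz(n,uv,z):
    o,v=ray(n,uv); return o+v*(z-o[2])/v[2]
def proj(n,P):
    K,d,E=cal(n); return cv2.projectPoints(np.atleast_2d(np.array(P,float)),cv2.Rodrigues(E[:3,:3])[0],E[:3,3],K,d)[0][:,0]
def tri(ua,ub,a='scene',b='top'):
    (o1,v1),(o2,v2)=ray(a,ua),ray(b,ub); s=np.linalg.lstsq(np.c_[v1,-v2],o2-o1,rcond=None)[0]
    p,q=o1+s[0]*v1,o2+s[1]*v2; return (p+q)/2,np.linalg.norm(p-q)
def save(im,name): cv2.imwrite('pics/'+name,im[:,:,::-1])
E
python3 - <<'E'
from h import *
np.set_printoptions(precision=3,suppress=True)
for n in('scene','top'):
    im=cams.read_camera(n); save(im,n+'0.png'); np.save(n+'0.npy',im)
    K,d,E=cal(n); print(n,K[0,0],-E[:3,:3].T@E[:3,3])
    for t in('bottle_bar','bottle_foot','stand_seat','stand_pegs','stand','regulator','cartridge','coupler'):
        for r in finder.place_of(n,t)[:4]:
            z={'bottle_bar':.155,'stand_seat':.035,'stand_pegs':.047}.get(t,0)
            print(t,np.round(r['location']),round(r['confidence'],2),atz(n,r['location'],z)[:2])
print(monitor.get_obs())
E
```

```text
scene 534.740679464177 [0.936 0.527 0.758]
bottle_bar [394. 245.] 0.96 [0.493 0.174]
bottle_bar [500. 310.] 0.7 [0.472 0.354]
bottle_bar [442. 200.] 0.62 [0.359 0.154]
bottle_foot [434. 246.] 0.57 [0.324 0.135]
stand_seat [231. 191.] 0.81 [ 0.545 -0.222]
stand_pegs [230. 184.] 0.84 [ 0.541 -0.231]
stand_pegs [397. 244.] 0.18 [0.409 0.112]
stand [232. 201.] 0.56 [ 0.541 -0.231]
regulator [186. 262.] 0.67 [ 0.704 -0.148]
cartridge [273. 352.] 0.93 [0.698 0.116]
coupler [333. 242.] 0.88 [ 0.462 -0.002]
top 487.768803639526 [0.417 0.058 0.884]
bottle_bar [118. 280.] 0.79 [0.464 0.353]
bottle_bar [230. 265.] 0.73 [0.485 0.186]
bottle_bar [269. 368.] 0.65 [0.333 0.128]
stand_seat [479. 237.] 0.75 [ 0.538 -0.232]
stand_seat [484. 233.] 0.19 [ 0.544 -0.242]
stand_pegs [481. 233.] 0.58 [ 0.543 -0.233]
stand [475. 239.] 0.59 [ 0.539 -0.236]
regulator [423. 158.] 0.56 [ 0.694 -0.148]
cartridge [281. 156.] 0.63 [0.702 0.119]
coupler [351. 288.] 0.8 [ 0.454 -0.005]
{'t': 0.9, 'q': array([-1.431,  0.477,  0.022,  1.555, -0.012,  1.109, -0.083]), 'joint_vel': array([-0.002,  0.002, -0.001, -0.001,  0.001,  0.001,  0.001]), 'joint_torque': array([  0.   , -59.631,   1.606, -28.154,   0.013,   0.002,   0.   ]), 'eef_pos': array([0.166, 0.654, 0.231]), 'tool_rot': array([-0.   ,  0.124,  0.992,  0.   ]), 'contact_force': array([-0.014,  0.474,  0.028]), 'torque': array([-0.049,  0.02 , -0.004]), 'gripper_width': 1.0010040304244907}
```

View pics/scene0.png

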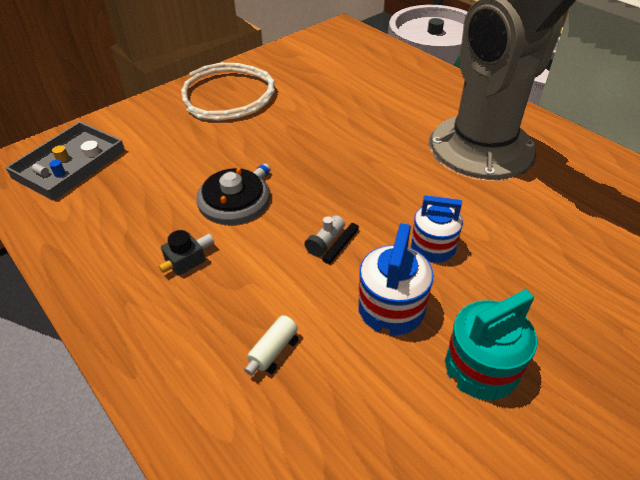

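View pics/top0.png

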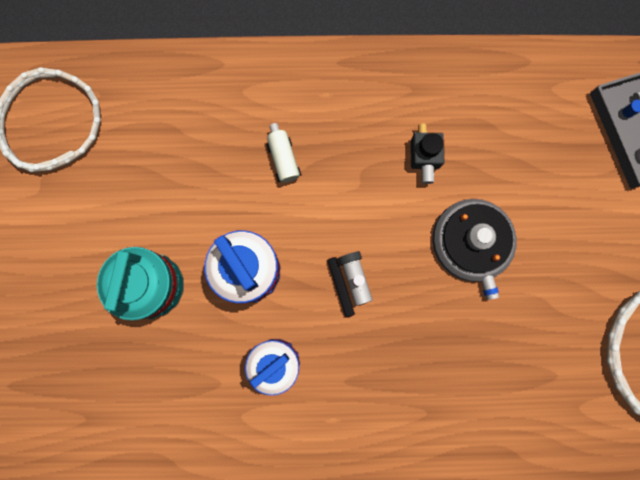

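Scene and top agree. Bottle-like things:
- Large white/blue: scene (395,285), top (240,267).
- Small white/blue: scene (437,230), top (271,367).
- Turquoise: scene (490,345), top (135,285).

The large white/blue one fits, since turquoise is excluded and it is the larger of the rest. I'll confirm it in an enlarged crop together with the stand.

Run:
```python
from h import *
np.set_printoptions(precision=4,suppress=True)
T=np.load('top0.npy'); S=np.load('scene0.npy')
c=lambda im,x,y,w=100:cv2.resize(im[y:y+w,x:x+w],(400,400),interpolation=cv2.INTER_CUBIC)
a=np.hstack([c(T,190,215),c(S,345,220,100)]); save(a,'crop1.png')
for n,im,(x0,y0,x1,y1) in(('top',T,(430,195,520,285)),('scene',S,(195,160,272,222))):
    h=cv2.cvtColor(im,cv2.COLOR_RGB2HSV); m=np.zeros(h.shape[:2],np.uint8)
    m[y0:y1,x0:x1]=cv2.inRange(h,(4,150,120),(18,255,255))[y0:y1,x0:x1]
    if n=='scene': 
        yy,xx=np.mgrid[:480,:640]; m[((xx-232)/33)**2+((yy-190)/22)**2>1]=0
    k,_,st,ce=cv2.connectedComponentsWithStats(m)
    for i in range(1,k):
        if st[i,4]>5: print(n,'peg',ce[i],st[i],atz(n,ce[i],.044))
```

```text
top peg [486.2448 224.6823] [ 430  195   90   90 1728] [ 0.5584 -0.2435  0.044 ]
top peg [464.7826 216.087 ] [462 214   6   5  23] [ 0.5743 -0.2063  0.044 ]
top peg [442.3894 275.1429] [430 249  48  36 511] [ 0.4711 -0.1611  0.044 ]
top peg [497.0833 256.9167] [495 255   5   5  24] [ 0.5011 -0.259   0.044 ]
scene peg [237.9565 170.913 ] [236 169   5   6  23] [ 0.5032 -0.2561  0.044 ]
scene peg [208.1778 177.1111] [200 170  22  17  45] [ 0.5611 -0.2806  0.044 ]
scene peg [222.5    198.6786] [220 196   6   7  28] [ 0.5758 -0.2047  0.044 ]
```

View pics/crop1.png

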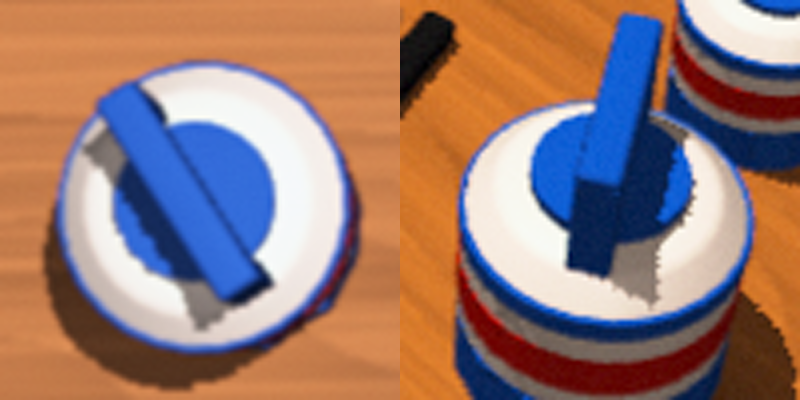

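The crop shows the large blue-handled bottle, with bar top-face ends at about top (219,238)/(250,287) and scene (405,224)/(395,265). The pegs are 90 mm apart in both cameras, as they must be.

Run:
```python
from h import *
from scipy.spatial.transform import Rotation as R
np.set_printoptions(precision=4,suppress=True)
for n,a,b in(('top',(219.2,237.9),(250.1,287.4)),('scene',(404.9,223.9),(394.7,264.9))):
    A,B=atz(n,a,.163),atz(n,b,.163); d=A-B; print(n,A,B,(A+B)/2,np.linalg.norm(d),np.degrees(np.arctan2(d[1],d[0]))%180)
print(tri((404.9,223.9),(219.2,237.9)),tri((394.7,264.9),(219.2,237.9)),tri((404.9,223.9),(250.1,287.4)),tri((394.7,264.9),(250.1,287.4)))
o=monitor.get_obs(); w,x,y,z=o['tool_rot']; M=R.from_quat([x,y,z,w]).as_matrix(); print(M, o['eef_pos'])
```

```text
top [0.5247 0.2012 0.163 ] [0.4503 0.155  0.163 ] [0.4875 0.1781 0.163 ] 0.08763723742298704 31.87445941324115
scene [0.4531 0.1575 0.163 ] [0.5267 0.2059 0.163 ] [0.4899 0.1817 0.163 ] 0.08804114911599081 33.30223902089304
(array([0.5107, 0.1933, 0.2284]), np.float64(0.013104574460712424)) (array([0.5246, 0.2029, 0.1589]), np.float64(0.0021653497899727014)) (array([0.4504, 0.1554, 0.1596]), np.float64(6.821285548477215e-05)) (array([0.4592, 0.1619, 0.0723]), np.float64(0.014035516795410565))
[[-0.9694  0.2453 -0.    ]
 [ 0.2453  0.9694  0.0001]
 [ 0.      0.0001 -1.    ]] [0.1656 0.6544 0.2313]
```

```bash
cat > mv.py <<'E'
# usage: mv.py x y z toolx_yaw_deg -> fractions for a move to that pose, tool upright (full correction)
import sys
from h import *
from scipy.spatial.transform import Rotation as R
np.set_printoptions(precision=4,suppress=True)
x,y,z,a=map(float,sys.argv[1:5])
o=monitor.get_obs(); q=o['tool_rot']; C=R.from_quat([*q[1:],q[0]])
c,s=np.cos(np.radians(a)),np.sin(np.radians(a)); T=R.from_matrix(np.array([[c,s,0],[s,-c,0],[0,0,-1]]))
print('shift',C.inv().apply(np.array([x,y,z])-o['eef_pos'])/.2,'turn',(C.inv()*T).as_rotvec()/np.pi)
M=C.as_matrix(); print('t',round(o['t'],2),'yaw',np.degrees(np.arctan2(M[1,0],M[0,0])),'tilt',np.degrees(np.arccos(-M[2,2])),'pos',o['eef_pos'],'F',o['contact_force'],'T',o['torque'],'w',o['gripper_width'],'q7',o['q'][6])
E
python3 mv.py .489 .180 .24 32.5
```

```text
shift [-2.1497 -1.9029 -0.0437] turn [-0.     -0.      0.7406]
t 0.9 yaw 165.80052731436987 tilt 0.004026676572085272 pos [0.1656 0.6544 0.2313] F [-0.0144  0.4738  0.0282] T [-0.0485  0.0202 -0.0042] w 1.0010040304244907 q7 -0.08310841585934801
```

Call:
jog_arm(
  plan=[
    {"x": -1,"y": -0.9,"z": -0.1,"wz": 0.3},
    {"x": -1,"y": -0.9,"z": -0.1,"wz": 0.3},
    {"x": -1,"y": -0.9,"z": -0.1,"wz": 0.3},
    {"x": -1,"y": -0.9,"z": -0.1,"wz": 0.3},
    {"x": -1,"y": -0.9,"z": -0.1,"wz": 0.3},
    {"x": -1,"y": -0.9,"z": -0.1,"wz": 0.3},
    {"x": -1,"y": -0.9,"z": -0.1,"wz": 0.3},
    {"x": -1,"y": -0.9,"z": -0.1,"wz": 0.3},
    {"x": -1,"y": -0.9,"z": -0.1,"wz": 0.3},
    {"x": -1,"y": -0.9,"z": -0.1,"wz": 0.3},
  ],
  hand=1,
  grip_force=60,
)

```text
invalid input at $.plan[0]: expected keys x, y, z, wx, wy, wz
```

```bash
python3 mv.py .489 .180 .24 32.5
```

```text
shift [-2.1497 -1.9029 -0.0437] turn [-0.     -0.      0.7406]
t 0.9 yaw 165.80052731436987 tilt 0.004026676572085272 pos [0.1656 0.6544 0.2313] F [-0.0144  0.4738  0.0282] T [-0.0485  0.0202 -0.0042] w 1.0010040304244907 q7 -0.08310841585934801
```

Call:
jog_arm(
  plan=[
    {"x": -1,"y": -0.9,"z": -0.1,"wx": 0,"wy": 0,"wz": 0.3},
    {"x": -1,"y": -0.9,"z": -0.1,"wx": 0,"wy": 0,"wz": 0.3},
    {"x": -1,"y": -0.9,"z": -0.1,"wx": 0,"wy": 0,"wz": 0.3},
    {"x": -1,"y": -0.9,"z": -0.1,"wx": 0,"wy": 0,"wz": 0.3},
    {"x": -1,"y": -0.9,"z": -0.1,"wx": 0,"wy": 0,"wz": 0.3},
    {"x": -1,"y": -0.9,"z": -0.1,"wx": 0,"wy": 0,"wz": 0.3},
    {"x": -1,"y": -0.9,"z": -0.1,"wx": 0,"wy": 0,"wz": 0.3},
    {"x": -1,"y": -0.9,"z": -0.1,"wx": 0,"wy": 0,"wz": 0.3},
    {"x": -1,"y": -0.9,"z": -0.1,"wx": 0,"wy": 0,"wz": 0.3},
  ],
  hand=1,
  grip_force=60,
)

```text
t: 1.65
eef_pos: [0.3165, 0.4296, 0.2519]
tool_rot: [-0.0, 0.563, 0.826, 0.0]
contact_force: [-0.4, -0.0, -0.1]
gripper_width: 0.999
```

```bash
python3 mv.py .489 .180 .24 32.5
```

```text
shift [-1.4769  0.3456  0.0587] turn [ 0.     -0.0003  0.4387]
t 1.65 yaw 111.47439059059515 tilt 0.05602574481124888 pos [0.3165 0.4296 0.2519] F [-0.3779 -0.0202 -0.1484] T [ 0.0498 -0.0151 -0.0517] w 0.999258994816517 q7 -0.6083427686658336
```

Call:
jog_arm(
  plan=[
    {"x": -1,"y": 0.25,"z": 0.05,"wx": 0,"wy": 0,"wz": 0.4387},
    {"x": -1,"y": 0.25,"z": 0.05,"wx": 0,"wy": 0,"wz": 0.4387},
    {"x": -1,"y": 0.25,"z": 0.05,"wx": 0,"wy": 0,"wz": 0.4387},
    {"x": -1,"y": 0.25,"z": 0.05,"wx": 0,"wy": 0,"wz": 0.4387},
    {"x": -1,"y": 0.25,"z": 0.05,"wx": 0,"wy": 0,"wz": 0.4387},
    {"x": -1,"y": 0.25,"z": 0.05,"wx": 0,"wy": 0,"wz": 0.4387},
    {"x": -1,"y": 0.25,"z": 0.05,"wx": 0,"wy": 0,"wz": 0.4387},
    {"x": -1,"y": 0.25,"z": 0.05,"wx": 0,"wy": 0,"wz": 0.4387},
    {"x": -1,"y": 0.25,"z": 0.05,"wx": 0,"wy": 0,"wz": 0.4387},
    {"x": -1,"y": 0.25,"z": 0.05,"wx": 0,"wy": 0,"wz": 0.4387},
    {"x": -1,"y": 0.25,"z": 0.05,"wx": 0,"wy": 0,"wz": 0.4387},
    {"x": -1,"y": 0.25,"z": 0.05,"wx": 0,"wy": 0,"wz": 0.4387},
  ],
)

```text
t: 2.65
eef_pos: [0.4359, 0.263, 0.2417]
tool_rot: [-0.0, 0.96, 0.28, 0.0]
contact_force: [0.2, 0.6, 0.0]
gripper_width: 1.002
```

```bash
python3 mv.py .489 .180 .24 32.5
```

```text
shift [0.0008 0.4928 0.0083] turn [-0.0002 -0.0003  0.    ]
t 2.65 yaw 32.50586054443765 tilt 0.06008127025704433 pos [0.4359 0.263  0.2417] F [0.1844 0.6404 0.0271] T [0.0046 0.0187 0.0337] w 1.0015621827818577 q7 -1.521334622592632
```

Call:
jog_arm(
  plan=[
    {"x": 0,"y": 0.493,"z": 0,"wx": 0,"wy": 0,"wz": 0},
    {"x": 0,"y": 0.493,"z": 0,"wx": 0,"wy": 0,"wz": 0},
    {"x": 0,"y": 0.493,"z": 0,"wx": 0,"wy": 0,"wz": 0},
    {"x": 0,"y": 0.493,"z": 0,"wx": 0,"wy": 0,"wz": 0},
    {"x": 0,"y": 0.493,"z": 0.15,"wx": 0,"wy": 0,"wz": 0},
    {"x": 0,"y": 0.493,"z": 0.27,"wx": 0,"wy": 0,"wz": 0},
    {"x": 0,"y": 0.493,"z": 0.38,"wx": 0,"wy": 0,"wz": 0},
    {"x": 0,"y": 0.493,"z": 0.47,"wx": 0,"wy": 0,"wz": 0},
    {"x": 0,"y": 0.493,"z": 0.528,"wx": 0,"wy": 0,"wz": 0},
    {"x": 0,"y": 0.493,"z": 0.528,"wx": 0,"wy": 0,"wz": 0},
    {"x": 0,"y": 0.493,"z": 0.528,"wx": 0,"wy": 0,"wz": 0},
  ],
)

```text
t: 3.57
eef_pos: [0.4887, 0.1807, 0.136]
tool_rot: [-0.0, 0.96, 0.281, 0.0]
contact_force: [-0.5, 0.3, 0.0]
gripper_width: 0.999
```

```bash
python3 mv.py .489 .180 .136 32.5
python3 - <<'E'
from h import *
c=lambda im,x,y:cv2.resize(im[y:y+130,x:x+130],(400,400),interpolation=cv2.INTER_CUBIC)
save(np.hstack([c(cams.read_camera('top'),175,200),c(cams.read_camera('scene'),330,200)]),'g1.png')
E
```

```text
shift [-0.0007  0.0037  0.0001] turn [-0.0002 -0.0001  0.0009]
t 3.57 yaw 32.661237902245624 tilt 0.037564624563953444 pos [0.4887 0.1807 0.136 ] F [-0.5042  0.2653  0.0183] T [0.0482 0.0406 0.0406] w 0.9985062012525825 q7 -1.1829194084720303
```

View pics/g1.png

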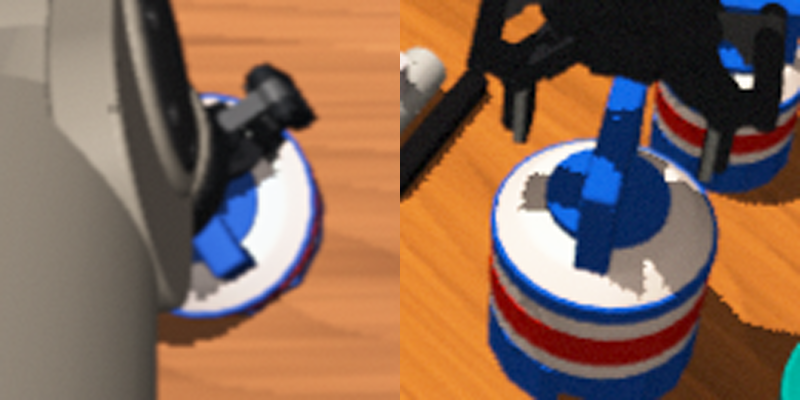

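The bar sits between the fingers (scene crop 625,110, fingers either side). Closing.

Call:
jog_arm(
  plan=[
    {"x": 0,"y": 0,"z": 0,"wx": 0,"wy": 0,"wz": 0},
    {"x": 0,"y": 0,"z": 0,"wx": 0,"wy": 0,"wz": 0},
    {"x": 0,"y": 0,"z": 0,"wx": 0,"wy": 0,"wz": 0},
    {"x": 0,"y": 0,"z": 0,"wx": 0,"wy": 0,"wz": 0},
    {"x": 0,"y": 0,"z": 0,"wx": 0,"wy": 0,"wz": 0},
    {"x": 0,"y": 0,"z": 0,"wx": 0,"wy": 0,"wz": 0},
    {"x": 0,"y": 0,"z": 0,"wx": 0,"wy": 0,"wz": 0},
    {"x": 0,"y": 0,"z": 0,"wx": 0,"wy": 0,"wz": 0},
    {"x": 0,"y": 0,"z": 0,"wx": 0,"wy": 0,"wz": 0},
    {"x": 0,"y": 0,"z": 0,"wx": 0,"wy": 0,"wz": 0},
    {"x": 0,"y": 0,"z": 0,"wx": 0,"wy": 0,"wz": 0},
    {"x": 0,"y": 0,"z": 0,"wx": 0,"wy": 0,"wz": 0},
  ],
  hand=-1,
  grip_force=70,
)

```text
t: 4.67
eef_pos: [0.4895, 0.1811, 0.1373]
tool_rot: [-0.001, 0.96, 0.281, 0.001]
contact_force: [-2.2, 1.5, 5.4]
gripper_width: 0.193
```

Call:
jog_arm(
  plan=[
    {"x": 0,"y": 0,"z": -0.03,"wx": 0,"wy": 0,"wz": 0},
    {"x": 0,"y": 0,"z": -0.1,"wx": 0,"wy": 0,"wz": 0},
    {"x": 0,"y": 0,"z": -0.2,"wx": 0,"wy": 0,"wz": 0},
    {"x": 0,"y": 0,"z": -0.3,"wx": 0,"wy": 0,"wz": 0},
    {"x": 0,"y": 0,"z": -0.4,"wx": 0,"wy": 0,"wz": 0},
    {"x": 0,"y": 0,"z": -0.5,"wx": 0,"wy": 0,"wz": 0},
    {"x": 0,"y": 0,"z": -0.57,"wx": 0,"wy": 0,"wz": 0},
    {"x": 0,"y": 0,"z": -0.6,"wx": 0,"wy": 0,"wz": 0},
    {"x": 0,"y": 0,"z": -0.6,"wx": 0,"wy": 0,"wz": 0},
    {"x": 0,"y": 0,"z": -0.6,"wx": 0,"wy": 0,"wz": 0},
  ],
)

```text
t: 5.5
eef_pos: [0.4887, 0.1804, 0.2564]
tool_rot: [-0.001, 0.96, 0.281, 0.001]
contact_force: [-0.8, 1.3, -4.7]
gripper_width: 0.196
```

```bash
python3 mv.py .539 -.2315 .256 35.5
python3 - <<'E'
from h import *
save(cams.read_camera('scene'),'lift.png')
E
```

```text
shift [-0.8979  1.8707 -0.0014] turn [-0.0004 -0.0005 -0.0161]
t 5.5 yaw 32.60236084878552 tilt 0.11129114064021252 pos [0.4887 0.1804 0.2564] F [-0.7804  1.2505 -4.7457] T [ 0.0086  0.0414 -0.0065] w 0.19574674869812755 q7 -1.308537649011712
```

View pics/lift.png

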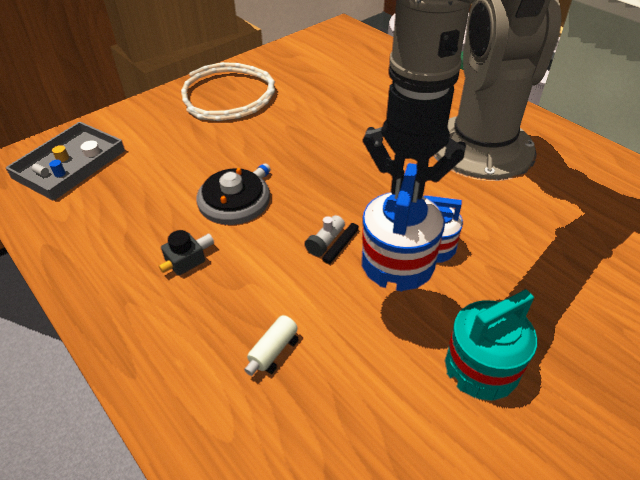

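The bottle is lifted and hangs upright at (402,240), with the bystanders untouched. Carrying it to the stand at (232,190).

Call:
jog_arm(
  plan=[
    {"x": -0.03,"y": 0.05,"z": 0,"wx": 0,"wy": 0,"wz": 0},
    {"x": -0.07,"y": 0.15,"z": 0,"wx": 0,"wy": 0,"wz": 0},
    {"x": -0.13,"y": 0.27,"z": 0,"wx": 0,"wy": 0,"wz": 0},
    {"x": -0.19,"y": 0.39,"z": 0,"wx": 0,"wy": 0,"wz": 0},
    {"x": -0.25,"y": 0.51,"z": 0,"wx": 0,"wy": 0,"wz": 0},
    {"x": -0.3,"y": 0.63,"z": 0,"wx": 0,"wy": 0,"wz": 0},
    {"x": -0.36,"y": 0.75,"z": 0,"wx": 0,"wy": 0,"wz": -0.016},
    {"x": -0.41,"y": 0.86,"z": 0,"wx": 0,"wy": 0,"wz": -0.016},
    {"x": -0.44,"y": 0.93,"z": 0,"wx": 0,"wy": 0,"wz": -0.016},
    {"x": -0.45,"y": 0.95,"z": 0,"wx": 0,"wy": 0,"wz": -0.016},
  ],
)

```text
t: 6.38
eef_pos: [0.514, -0.0329, 0.255]
tool_rot: [0.0, 0.953, 0.302, -0.001]
contact_force: [0.3, -0.5, -5.0]
gripper_width: 0.193
```

```bash
python3 mv.py .539 -.2315 .256 35.5
```

```text
shift [-0.47    0.8837 -0.0041] turn [-0.      0.0006 -0.0018]
t 6.38 yaw 35.16951606730406 tilt 0.1035012741563224 pos [ 0.514  -0.0329  0.255 ] F [ 0.3329 -0.4859 -4.9653] T [ 0.0427 -0.0785  0.0189] w 0.19310478495389247 q7 -0.8207929326982807
```

Call:
jog_arm(
  plan=[
    {"x": -0.05,"y": 0.1,"z": 0,"wx": 0,"wy": 0,"wz": 0},
    {"x": -0.11,"y": 0.21,"z": 0,"wx": 0,"wy": 0,"wz": 0},
    {"x": -0.18,"y": 0.33,"z": 0,"wx": 0,"wy": 0,"wz": 0},
    {"x": -0.24,"y": 0.45,"z": 0,"wx": 0,"wy": 0,"wz": 0},
    {"x": -0.3,"y": 0.57,"z": 0,"wx": 0,"wy": 0,"wz": -0.002},
    {"x": -0.37,"y": 0.69,"z": 0,"wx": 0,"wy": 0,"wz": -0.002},
    {"x": -0.42,"y": 0.79,"z": 0,"wx": 0,"wy": 0,"wz": -0.002},
    {"x": -0.45,"y": 0.85,"z": 0,"wx": 0,"wy": 0,"wz": -0.002},
    {"x": -0.47,"y": 0.884,"z": 0,"wx": 0,"wy": 0,"wz": -0.002},
    {"x": -0.47,"y": 0.884,"z": 0,"wx": 0,"wy": 0,"wz": -0.002},
    {"x": -0.47,"y": 0.884,"z": 0,"wx": 0,"wy": 0,"wz": -0.002},
  ],
)

```text
t: 7.3
eef_pos: [0.5386, -0.2307, 0.2544]
tool_rot: [-0.0, 0.952, 0.305, -0.001]
contact_force: [0.7, 1.1, -4.7]
gripper_width: 0.194
```

```bash
python3 mv.py .539 -.2315 .205 35.5
python3 - <<'E'
from h import *
a=[]
for n,x,y in(('top',420,170),('scene',160,80)):
    im=cams.read_camera(n); np.save(n+'1.npy',im); a.append(cv2.resize(im[y:y+150,x:x+150],(400,400),interpolation=cv2.INTER_CUBIC))
save(np.hstack(a),'over.png')
for n in('scene','top'):
  for t in ('bottle_bar','bottle_foot'): print(n,t,[(np.round(r['location'],1),round(r['confidence'],2)) for r in finder.place_of(n,t)[:4]])
o=monitor.get_obs()['eef_pos']; print(proj('scene',[o+[0,0,.019],o-[0,0,.136]]),proj('top',[o+[0,0,.019],o-[0,0,.136]]))
E
```

```text
shift [-0.0002  0.0047  0.2471] turn [-0.0006  0.0008  0.0002]
t 7.3 yaw 35.538610745830795 tilt 0.17661591011562855 pos [ 0.5386 -0.2307  0.2544] F [ 0.7119  1.1473 -4.6854] T [ 0.0142 -0.0318  0.0554] w 0.19438200558253305 q7 -0.36079877421748613
scene bottle_bar [(array([439.1, 202.1]), 0.87), (array([504.3, 307. ]), 0.82), (array([211.7,  84.4]), 0.72)]
scene bottle_foot [(array([227.2, 154.1]), 0.8), (array([432.8, 244.9]), 0.56)]
top bottle_bar [(array([118.6, 279.6]), 0.91), (array([270.6, 372.9]), 0.65), (array([536.4, 210.5]), 0.56)]
top bottle_foot []
[[212.91843119  83.61965266]
 [225.38099912 154.96217317]] [[538.50071208 208.81124168]
 [495.11118305 228.52408288]]
```

View pics/over.png

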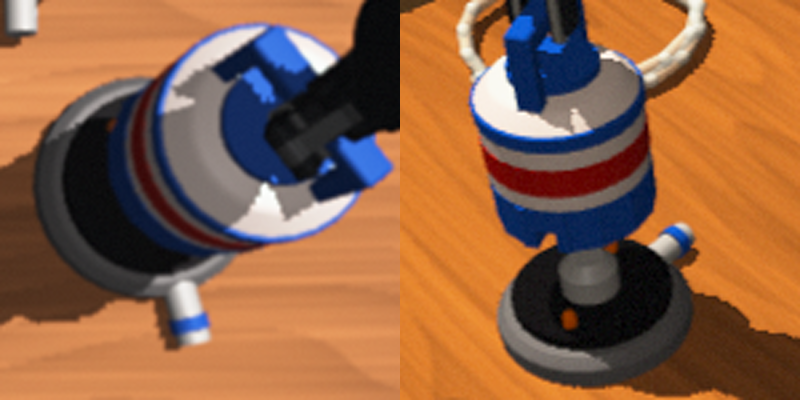

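The bottle hangs centred over the stand, with its slot (crop 543,240) facing the near peg (570,320). Lowering it to just above the pegs.

Call:
jog_arm(
  plan=[
    {"x": 0,"y": 0.004,"z": 0.06,"wx": 0,"wy": 0,"wz": 0},
    {"x": 0,"y": 0.004,"z": 0.13,"wx": 0,"wy": 0,"wz": 0},
    {"x": 0,"y": 0.004,"z": 0.2,"wx": 0,"wy": 0,"wz": 0},
    {"x": 0,"y": 0.004,"z": 0.24,"wx": 0,"wy": 0,"wz": 0},
    {"x": 0,"y": 0.004,"z": 0.26,"wx": 0,"wy": 0,"wz": 0},
    {"x": 0,"y": 0.004,"z": 0.28,"wx": 0,"wy": 0,"wz": 0},
    {"x": 0,"y": 0.004,"z": 0.3,"wx": 0,"wy": 0,"wz": 0},
    {"x": 0,"y": 0.004,"z": 0.3,"wx": 0,"wy": 0,"wz": 0},
    {"x": 0,"y": 0.004,"z": 0.3,"wx": 0,"wy": 0,"wz": 0},
  ],
)

```text
t: 8.35
eef_pos: [0.5398, -0.2312, 0.1954]
tool_rot: [0.0, 0.952, 0.306, -0.001]
contact_force: [0.1, -0.5, -4.5]
gripper_width: 0.189
```

```bash
python3 mv.py .539 -.2315 .186 35.5
```

```text
shift [-0.0039 -0.0013  0.047 ] turn [-0.0001  0.0004  0.0007]
t 8.35 yaw 35.61710905073242 tilt 0.06822211232513359 pos [ 0.5398 -0.2312  0.1954] F [ 0.1416 -0.5088 -4.5108] T [-0.0448 -0.0553  0.032 ] w 0.18929058263670961 q7 -0.3102073498381533
```

No contact yet. Continuing slowly to about 0.186.

Call:
jog_arm(
  plan=[
    {"x": -0.003,"y": 0,"z": 0.015,"wx": 0,"wy": 0,"wz": 0},
    {"x": -0.003,"y": 0,"z": 0.03,"wx": 0,"wy": 0,"wz": 0},
    {"x": -0.003,"y": 0,"z": 0.045,"wx": 0,"wy": 0,"wz": 0},
    {"x": -0.003,"y": 0,"z": 0.047,"wx": 0,"wy": 0,"wz": 0},
    {"x": -0.003,"y": 0,"z": 0.047,"wx": 0,"wy": 0,"wz": 0},
  ],
)

```text
t: 8.77
eef_pos: [0.5391, -0.2315, 0.1857]
tool_rot: [-0.0, 0.952, 0.306, -0.001]
contact_force: [-0.4, 0.5, -4.9]
gripper_width: 0.195
```

```bash
python3 mv.py .539 -.2315 .180 35.5
```

```text
shift [-0.0002 -0.0002  0.0283] turn [-0.0002  0.0005  0.0006]
t 8.77 yaw 35.612285689117684 tilt 0.1011626198232104 pos [ 0.5391 -0.2315  0.1857] F [-0.3887  0.5069 -4.9345] T [-0.0494 -0.0133  0.0079] w 0.19471206984404602 q7 -0.30135675015994434
```

Past the boss tip with no side force. Going down in small steps towards 0.172.

Call:
jog_arm(
  plan=[
    {"x": 0,"y": 0,"z": 0.01,"wx": 0,"wy": 0,"wz": 0},
    {"x": 0,"y": 0,"z": 0.02,"wx": 0,"wy": 0,"wz": 0},
    {"x": 0,"y": 0,"z": 0.03,"wx": 0,"wy": 0,"wz": 0},
    {"x": 0,"y": 0,"z": 0.03,"wx": 0,"wy": 0,"wz": 0},
  ],
)

```text
t: 9.1
eef_pos: [0.5388, -0.2313, 0.1792]
tool_rot: [-0.0, 0.952, 0.306, -0.001]
contact_force: [-1.0, -0.1, -5.3]
gripper_width: 0.195
```

```bash
python3 mv.py .539 -.2315 .173 35.5
```

```text
shift [0.0003 0.0012 0.0309] turn [-0.0004  0.0007  0.0007]
t 9.1 yaw 35.618024466090255 tilt 0.13983542683746011 pos [ 0.5388 -0.2313  0.1792] F [-0.9507 -0.1167 -5.3166] T [ 0.0317 -0.0001  0.0255] w 0.19478840471114375 q7 -0.29589570204552096
```

Call:
jog_arm(
  plan=[
    {"x": 0,"y": 0,"z": 0.01,"wx": 0,"wy": 0,"wz": 0},
    {"x": 0,"y": 0,"z": 0.02,"wx": 0,"wy": 0,"wz": 0},
    {"x": 0,"y": 0,"z": 0.027,"wx": 0,"wy": 0,"wz": 0},
    {"x": 0,"y": 0,"z": 0.033,"wx": 0,"wy": 0,"wz": 0},
    {"x": 0,"y": 0,"z": 0.038,"wx": 0,"wy": 0,"wz": 0},
    {"x": 0,"y": 0,"z": 0.038,"wx": 0,"wy": 0,"wz": 0},
  ],
)

```text
t: 9.6
eef_pos: [0.5388, -0.2316, 0.1726]
tool_rot: [-0.001, 0.952, 0.306, -0.001]
contact_force: [-4.1, 1.6, 3.7]
gripper_width: 0.201
```

```bash
python3 mv.py .539 -.2315 .171 35.5
```

```text
shift [0.0009 0.0003 0.0082] turn [-0.0005  0.0004  0.0005]
t 9.6 yaw 35.59892152493215 tilt 0.11957958632030236 pos [ 0.5388 -0.2316  0.1726] F [-4.0514  1.6352  3.6815] T [0.4479 0.8161 0.0292] w 0.20095794930889813 q7 -0.28906635638122846
```

Contact at 0.1726, the height expected when seated. One gentle press to confirm, then look.

Call:
jog_arm(
  plan=[
    {"x": 0,"y": 0,"z": 0.006,"wx": 0,"wy": 0,"wz": 0},
    {"x": 0,"y": 0,"z": 0.01,"wx": 0,"wy": 0,"wz": 0},
    {"x": 0,"y": 0,"z": 0.01,"wx": 0,"wy": 0,"wz": 0},
  ],
)

```text
t: 9.85
eef_pos: [0.5389, -0.2318, 0.1726]
tool_rot: [-0.001, 0.952, 0.305, -0.0]
contact_force: [-7.4, 3.1, 13.7]
gripper_width: 0.196
```

```bash
python3 mv.py .539 -.2315 .171 35.5
python3 - <<'E'
from h import *
a=[]
for n,x,y in(('top',420,170),('scene',160,90)):
    im=cams.read_camera(n); a.append(cv2.resize(im[y:y+150,x:x+150],(400,400),interpolation=cv2.INTER_CUBIC))
save(np.hstack(a),'seat.png')
E
```

```text
shift [ 0.0012 -0.0011  0.0082] turn [-0.0007 -0.0001  0.0004]
t 9.85 yaw 35.5734300834632 tilt 0.12303773446598104 pos [ 0.5389 -0.2318  0.1726] F [-7.3556  3.1182 13.6745] T [0.8794 1.4135 0.043 ] w 0.19626528848909372 q7 -0.28733761378028266
```

View pics/seat.png

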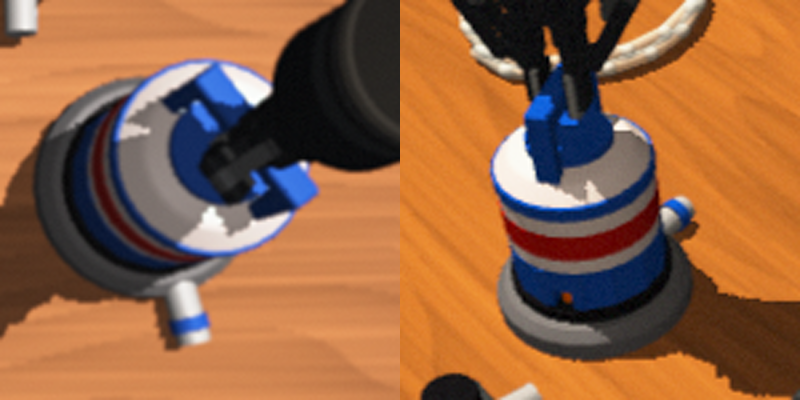

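Seated: the foot lies on the black ring and the orange peg shows inside the slot (568,297). Relaxing the press, then opening.

Call:
jog_arm(
  plan=[
    {"x": 0,"y": 0,"z": 0,"wx": 0,"wy": 0,"wz": 0},
    {"x": 0,"y": 0,"z": 0,"wx": 0,"wy": 0,"wz": 0},
  ],
)

```text
t: 10.12
eef_pos: [0.5393, -0.2321, 0.1731]
tool_rot: [-0.001, 0.952, 0.305, 0.0]
contact_force: [0.1, 0.1, -5.3]
gripper_width: 0.196
```

Call:
jog_arm(
  plan=[
    {"x": 0,"y": 0,"z": 0,"wx": 0,"wy": 0,"wz": 0},
    {"x": 0,"y": 0,"z": 0,"wx": 0,"wy": 0,"wz": 0},
    {"x": 0,"y": 0,"z": 0,"wx": 0,"wy": 0,"wz": 0},
    {"x": 0,"y": 0,"z": 0,"wx": 0,"wy": 0,"wz": 0},
    {"x": 0,"y": 0,"z": 0,"wx": 0,"wy": 0,"wz": 0},
    {"x": 0,"y": 0,"z": 0,"wx": 0,"wy": 0,"wz": 0},
    {"x": 0,"y": 0,"z": 0,"wx": 0,"wy": 0,"wz": 0},
    {"x": 0,"y": 0,"z": 0,"wx": 0,"wy": 0,"wz": 0},
    {"x": 0,"y": 0,"z": 0,"wx": 0,"wy": 0,"wz": 0},
    {"x": 0,"y": 0,"z": 0,"wx": 0,"wy": 0,"wz": 0},
    {"x": 0,"y": 0,"z": 0,"wx": 0,"wy": 0,"wz": 0},
  ],
  hand=1,
)

```text
t: 11.03
eef_pos: [0.5393, -0.2321, 0.1731]
tool_rot: [-0.001, 0.952, 0.305, 0.0]
contact_force: [0.3, -0.4, -0.6]
gripper_width: 0.998
```

Call:
jog_arm(
  plan=[
    {"x": 0,"y": 0,"z": -0.05,"wx": 0,"wy": 0,"wz": 0},
    {"x": 0,"y": 0,"z": -0.12,"wx": 0,"wy": 0,"wz": 0},
    {"x": 0,"y": 0,"z": -0.2,"wx": 0,"wy": 0,"wz": 0},
    {"x": 0,"y": 0,"z": -0.3,"wx": 0,"wy": 0,"wz": 0},
    {"x": 0,"y": 0,"z": -0.4,"wx": 0,"wy": 0,"wz": 0},
    {"x": 0,"y": 0,"z": -0.5,"wx": 0,"wy": 0,"wz": 0},
    {"x": 0,"y": 0,"z": -0.6,"wx": 0,"wy": 0,"wz": 0},
    {"x": 0,"y": 0,"z": -0.6,"wx": 0,"wy": 0,"wz": 0},
    {"x": 0,"y": 0,"z": -0.6,"wx": 0,"wy": 0,"wz": 0},
  ],
)

```text
t: 11.78
eef_pos: [0.5398, -0.2327, 0.2947]
tool_rot: [-0.0, 0.952, 0.305, 0.002]
contact_force: [0.8, -0.1, -0.0]
gripper_width: 1.003
```

```bash
python3 mv.py .539 -.2315 .3 35.5
python3 - <<'E'
from h import *
save(cams.read_camera('scene'),'end.png')
for t in('bottle_bar','bottle_foot'):
    print(t,[(np.round(r['location'],1),round(r['confidence'],2)) for r in finder.place_of('scene',t)[:4]])
print(proj('scene',[[.539,-.2315,.19],[.539,-.2315,.035]]))
E
```

```text
shift [ 0.0003 -0.007  -0.0265] turn [ 0.0003 -0.001   0.0003]
t 11.78 yaw 35.56063369692695 tilt 0.19009627020781467 pos [ 0.5398 -0.2327  0.2947] F [ 0.8131 -0.1138 -0.0362] T [ 0.0376  0.0435 -0.0073] w 1.0028956643769718 q7 -0.38280897419000826
bottle_bar [(array([218. , 123.1]), 0.87), (array([441. , 201.5]), 0.79), (array([502.6, 309.1]), 0.65)]
bottle_foot [(array([433.7, 247.1]), 0.72), (array([231.1, 186.6]), 0.65)]
[[219.82831358 124.04322138]
 [230.91825352 187.38540842]]
```

View pics/end.png

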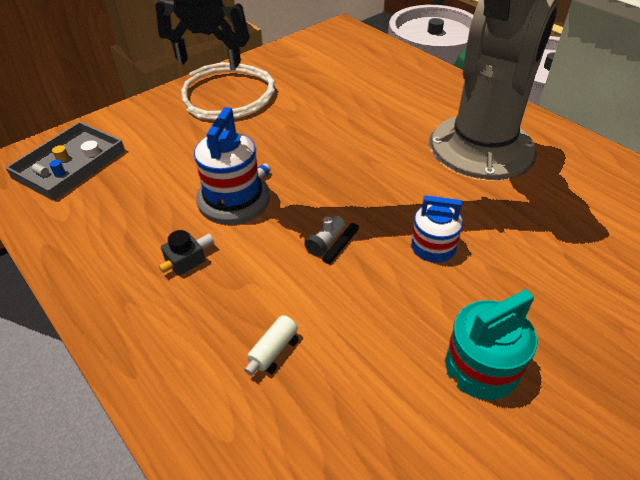

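The bottle stands upright on the stand (230,165), the bystanders haven't moved, and the gripper is clear. Handing in.

```bash
python3 -c "
from station import bot
print(bot.hand_in())"
```

```text
the job is handed in; nothing more can be done
None
```

I lifted the large white and blue bottle by its handle and set it upright on the grey stand. Its slots were turned to the measured peg line (about 35.5°), and both pegs went in on the first descent. I then let go and backed off; the job was handed in at about 12 s.

**Seating:** the bottle stopped at the fully-home height, about 11 mm below peg-tip level. A gentle press of up to about 14 N moved it no lower. One orange peg was visible inside its slot.

**After release:** the networks found the bar and foot within about 2 px of the seated prediction. The regulator, cartridge and coupler looked unmoved, and the tool force was near zero.

**Imperfect points:**
- The press showed about 7 N of side force, which vanished when I relaxed it.
- Relaxing raised the bottle about 0.5 mm, so it settled that far when the gripper opened.

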